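# Push the washed instrument cassette into line along the upstand

## Robot

A 6-joint arm with a two-finger parallel gripper is mounted at the origin on the work surface. World frame = base frame: x ahead of the robot, y to its left, z up, the work surface at z = 0. Lengths are in m, angles in degrees, forces in N, time in s.
With the tool pointing down it reaches from about 0.3 to 0.75 m from the base axis. Payload 8.5 kg.
Tool frame: the origin (TCP) lies at the very end of the fingers, on their centre line; the grasp point (between the pads) lies 19 mm behind it (grip_depth is the distance from the TCP to the grasp point, in m); z points along the fingers, y is the direction in which the jaws open and shut (so a half turn about z gives the same grasp; the last joint's range is limited). The gripper opens to 85 mm and grips with 20 to 120 N. Pads are 22 mm wide; open, the fingers measure 114 mm over their backs; the gripper's body (76 mm by 85 mm) begins 54 mm behind the grasp point. The pads swing forward as they close: fully open they stand 13 mm farther back than shut.
Start: joints at [57.164, 21.807, 74.336, -0, 83.858, -12.336], TCP at [0.193, 0.515, 0.231] pointing down, gripper open.
Joint ranges: [-178.18, 178.18], [-50.72, 133.34], [12.68, 142.11], [-81.47, 261.47], [9.98, 163.14], [-165.26, 165.26]. Speed limits (degrees/s): [136.94, 136.94, 180, 180, 180, 180].

## Interface

Orientations are given as a 3x3 rotation matrix whose columns are the frame's x, y, z axes.
In Python, from rig import observe, get_image, close_job, silhouettes, grip_depth gives the robot as it stands. The module is installed in compiled form; this text tells all that it offers.
- The arm moves only by the shell command python3 -m crank 'ROWS' [FORCE]. ROWS is a JSON object of lists of equal length, an entry for each row: "slide": the shift along the tool's x, y, z in m, a list of three; "roll": the turn about the tool's z in rad; "grip": the finger opening in m, from 0 to 0.0854. A call has exactly 8 rows; each row is the pose to reach, as a shift and turn from the pose commanded when the call began, along the tool's axes at that moment; what a row does not reach only later rows make up. A row lasts 1/10 s, in which the tool goes at most 50 mm and 8.59 degrees, less where a joint would pass 70% of its speed; a pose out of reach is approached as far as the arm can. A call with a gripper value outside its range is refused whole. The fingers move at their own pace and stop on an object; FORCE is the grip in N (left out, the last holds). Time passes only in rows, so rows that repeat a pose let the fingers close, or fill a call up. It gives the time, the measured TCP pose, the force and the opening at its end, in the units of the state.
- observe(): the state, without advancing time (a new reading comes with each control period).
- get_image(name): name is "scene" or "top"; returns a dict with "frame" (420x560x3 uint8, red, green, blue), "fx", "fy", "cx", "cy" (pixels), "xyz" and "rotation" of the camera in the world. Camera axes: x right, y down, z forward; pixel columns grow to the right and rows downward; lengths in m; the calibration is good to about 2 mm. A picture is of the moment at which its call begins. There is no depth.
- close_job(): hands the job in, once; it reports no verdict.
Trained networks look in a picture, given as the dict that the camera call returned (one of the last four; its "shot" number tells which), for a name from the list of things; names that differ only in an ending like _2 or _b are one class to them, and where a whole thing is asked for, a point or a joint stands for the part that bears it (a point fixed in the world has none). Each returns a list of dicts, best first, with "confidence" (0 to 1); they miss things now and then, are a little off and sometimes report something else, mostly with a low value. They report only what shows in the picture. A call takes as long as a camera call. They do not tell look-alikes from the thing itself.
- silhouettes(target, picture): "pixels" (420x560 bool, what is visible of it) and "box" ([centre column, centre row, width, height] in pixels, round what is visible of it).
The state is a dict: "time_s": time; "q": joint angles; "qvel": joint speeds; "joint_efforts": joint torques, N m; "position": TCP position; "tool_rot": TCP orientation; "ft_force": force on the tool from outside, world axes, zero at the start; "wrist_torque": the same for the moment, N m; "grip_width": finger opening in m.
Only numpy, scipy, OpenCV 4.12 (cv2) and the standard library are available. Lean on these libraries where they do the work, as an engineer would, in place of code of your own. Each camera call takes 0.05 s, during which the arm holds its last target.

## Task

One steel instrument cassette has been left askew in the middle of the counter; its twin already lies with its long side flat against the low white upstand, waiting for bagging. With your fingertips push the askew cassette along the counter until its long side lies flat against the upstand and its short end touches or all but touches the short end of the twin, so that the two wait end to end in one row. Only slide it, never pick it up or tip it; do not shove the twin out of its place or disturb the wipes canister, bottle and brush, and leave the cassette lying still.

Things in the scene. Friction and masses are not known exactly. Their poses are not given: they have to be found in the camera images.
- cassette: the cassette to be pushed: a closed flat steel box with slotted lid, 90 mm along its x, 180 mm along its y, 32 mm high, about 0.3 to 0.55 kg, smooth vertical sides; lies loose on the counter in front of the upstand, turned up to about 30 degrees. Origin at the centre of its underside, z up
- parked: its twin, the same loose cassette (90 mm along its x, 180 mm along its y, 32 mm high), already lying with a long side against the upstand, either near the left or near the right end of the work area. Origin at the centre of its underside
- upstand: the low white upstand, a fixed straight wall 40 mm high, 20 mm thick, 2.5 m long, beyond the cassettes as seen from the robot. Origin at the foot of its front face (the face towards the robot), half-way along; its x points away from the robot into the wall, its y runs along the face; the front face is the plane x = 0 of this frame. Turned up to about 4 degrees from the robot's y axis
- wipes: bystander: white round wipes canister, 84 mm across, 140 mm high, standing near the upstand on the side where the twin is not. Origin at the centre of its underside
- bottle: bystander: white bottle, 58 mm across, 150 mm high, standing at the left, nearer the robot. Origin at the centre of its underside
- brush: bystander: cleaning brush lying at the right, nearer the robot, along its own x, handle to -x. Origin at its underside
Things that resemble listed ones, but are neither listed nor needed, are in the scene too. What is shaped like the cassette but green is not meant. Leave any purple look-alike of the parked alone.

How it is judged:
By the outcome, as a careful person would: the job done as asked, in the order asked, and still so for the second after the job is handed in, with the robot touching nothing.
It also fails if it takes over 54 s, if anything falls off the work surface, if the arm or the gripper's body presses on something with over 40 N, if the wrist force passes 120 N, or if a joint passes its speed limit or range.

## Working session

There is one attempt and no reset: what is moved stays moved. The work goes in short steps, Python scripts to look and compute and a shell command to move; the robot and the scene stay as the last step left them, time stands still between calls to the robot, and variables do not carry over. Pictures are saved under pics/ and viewed, and the job is handed in when it is done.

```bash
mkdir -p pics; ls
python3 - <<'E'
from rig import *
import cv2,numpy as np
s=observe()
print(s['time_s'],s['position'],s['tool_rot'],s['grip_width'],grip_depth)
for n in ['scene','top']:
    p=get_image(n); cv2.imwrite(f'pics/{n}0.png',p['frame'][:,:,::-1])
    print(n,p['fx'],p['fy'],p['cx'],p['cy'],p['xyz'],p['rotation'])
    for t in ['cassette','parked','upstand','wipes','bottle','brush']:
        for d in silhouettes(t,p): print(t,round(d['confidence'],2),d['box'])
E
```

```text
pics
0.0 [0.19243977 0.51490026 0.23069272] [[-9.36672136e-01  3.50206518e-01 -8.38975893e-04]
 [ 3.50207368e-01  9.36671289e-01 -1.30211432e-03]
 [ 3.29835711e-04 -1.51346974e-03 -9.99998800e-01]] 0.08511873108514764 0.0187
scene 464.05829298656994 464.05829298656994 284.42822869261596 210.3453212673313 [ 1.29774272 -0.65800579  0.82637214] [[ 0.58439348  0.51846287 -0.62424395]
 [ 0.81142668 -0.38134686  0.44290102]
 [-0.00842574 -0.76535667 -0.64355122]]
cassette 0.87 [325.2, 207.7, 70.0, 49.0]
cassette 0.7 [244.8, 193.9, 57.7, 48.1]
parked 0.91 [240.7, 277.6, 82.7, 55.5]
upstand 0.82 [279.7, 274.1, 559.4, 291.7]
wipes 0.59 [450.8, 160.7, 39.4, 52.7]
bottle 0.61 [279.8, 274.3, 559.5, 290.0]
bottle 0.56 [390.4, 126.5, 20.4, 46.8]
brush 0.65 [167.2, 243.2, 50.0, 42.7]
top 472.0923319888656 472.0923319888656 267.14078379588375 215.24289216119996 [ 0.22267211 -0.11193458  1.50611459] [[-0.0666271  -0.97650199  0.20495046]
 [-0.99777512  0.06569543 -0.0113547 ]
 [-0.00237642 -0.205251   -0.97870648]]
cassette 0.89 [275.9, 268.7, 30.6, 58.0]
cassette 0.55 [229.4, 213.5, 62.6, 35.6]
parked 0.79 [328.6, 176.8, 54.2, 32.7]
parked 0.64 [423.5, 207.5, 61.7, 58.0]
upstand 0.89 [280.0, 161.2, 560.0, 37.5]
wipes 0.91 [103.7, 179.5, 37.5, 35.6]
bottle 0.55 [103.5, 258.6, 29.1, 19.1]
brush 0.59 [355.1, 249.0, 25.9, 61.6]
```

View pics/scene0.png

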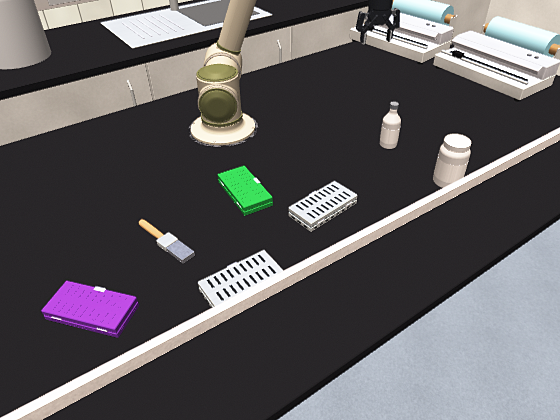

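View pics/top0.png

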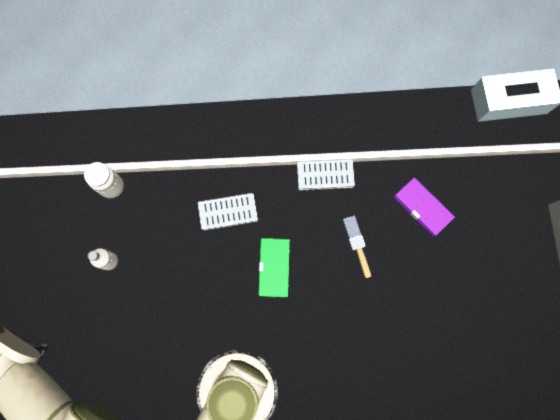

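The scene picture shows the steel cassette at (323,206) and its twin at (240,277). In the top picture they are at (228,212) and (326,175).
Things that could be mistaken for the cassette, as top-picture pixels:
- Steel, askew, at (228,212): this is the one I want.
- Green look-alike at (275,268): not meant.
- Steel twin at (326,175), against the upstand: this is "parked".
- Purple look-alike at (424,207): leave alone.

Next I'll fit the poses and check a close crop.

```bash
cat > h.py <<'E'
from rig import *
import cv2,numpy as np
from scipy.optimize import minimize
def proj(p,X):
    X=np.atleast_2d(X); c=(X-np.array(p['xyz']))@np.array(p['rotation'])
    return np.c_[p['fx']*c[:,0]/c[:,2]+p['cx'],p['fy']*c[:,1]/c[:,2]+p['cy']]
def unproj(p,uv,z):
    uv=np.atleast_2d(uv); d=np.c_[(uv[:,0]-p['cx'])/p['fx'],(uv[:,1]-p['cy'])/p['fy'],np.ones(len(uv))]@np.array(p['rotation']).T
    o=np.array(p['xyz']); return (o+d*((z-o[2])/d[:,2])[:,None])[:,:2]
def corners(q,z):
    x,y,a=q;c,s=np.cos(a),np.sin(a)
    L=np.array([[.045,.09],[.045,-.09],[-.045,-.09],[-.045,.09]])
    return np.c_[L@np.array([[c,s],[-s,c]])+[x,y],np.full(4,z)]
def near(p,names,uv):
    ds=[d for n in names for d in silhouettes(n,p)]
    ds=[d for d in ds if np.hypot(d['box'][0]-uv[0],d['box'][1]-uv[1])<18 and d['box'][2]<150]
    return max(ds,key=lambda d:d['confidence']) if ds else None
def fit(masks,q0):
    S=4
    def cost(q):
        t=0
        for p,m in masks:
            X=np.r_[corners(q,0),corners(q,.032)]
            h=cv2.convexHull(((proj(p,X)+.5)*S*16).astype(np.float32)).astype(np.int32)
            im=np.zeros((420*S,560*S),np.uint8); cv2.fillConvexPoly(im,h,255,cv2.LINE_8,4)
            im=cv2.resize(im,(560,420),interpolation=cv2.INTER_AREA)/255.
            t+=np.abs(im-m).sum()/m.sum()
        return t
    best=None
    for a in (q0[2],q0[2]+.1,q0[2]-.1):
        r=minimize(cost,[q0[0],q0[1],a],method='Nelder-Mead',options=dict(initial_simplex=np.array([[q0[0],q0[1],a]]+[[q0[0]+.01,q0[1],a],[q0[0],q0[1]+.01,a],[q0[0],q0[1],a+.08]]),xatol=1e-4,fatol=1e-4))
        if best is None or r.fun<best.fun: best=r
    return best.x,best.fun
def wall(p):
    # front top edge by brightness gradient
    f=p['frame'].astype(float).mean(2); pts=[]
    return f
E
python3 - <<'E'
from h import *
pt=get_image('top'); ps=get_image('scene')
for nm,ut,us in [('cass',(228,212),(323,206)),('park',(326,175),(240,277))]:
    dt=near(pt,['cassette','parked'],ut); ds=near(ps,['cassette','parked'],us)
    q0=list(unproj(pt,ut,.016)[0])+[0]
    for lab,ms in [('top',[(pt,dt)]),('scene',[(ps,ds)]),('both',[(pt,dt),(ps,ds)])]:
        ms=[(p,d['pixels'].astype(float)) for p,d in ms if d]
        if not ms: print(nm,lab,'none');continue
        q,f=fit(ms,q0); print(nm,lab,np.round(q[:2],4),round(np.degrees(q[2]),2),round(f,3))
# wall
m=silhouettes('upstand',pt)[0]['pixels']
cols=[c for c in range(20,540,4)]
for c in (50,150,250,400,500): print(c,np.where(m[:,c])[0][[0,-1]] , pt['frame'][150:180,c].mean(1).astype(int))
for n,u in (('wipes',(104,180)),('bottle',(103,259)),('brush',(357,247))): print(n,unproj(pt,u,.07 if n!='brush' else .01))
print('green',unproj(pt,(275,268),.032),unproj(pt,[(261,239),(289,240),(288,297),(259,296)],.032))
a=pt['frame'][140:310,180:380]; cv2.imwrite('pics/crop0.png',cv2.resize(a[:,:,::-1],None,fx=3.5,fy=3.5,interpolation=cv2.INTER_CUBIC))
E
```

```text
cass top [ 0.5546 -0.0042] 5.88 0.039
cass scene [ 0.554 -0.001] 7.22 0.081
cass both [ 0.5547 -0.0035] 6.31 0.126
park top [ 0.6576 -0.3278] -1.22 0.05
park scene none
park both [ 0.6576 -0.3278] -1.22 0.05
50 [167 175] [ 46  47  44  44  46  42  45  42  44  44  45  42  46  41  45  82 210 254
 254 254 254 253 231 180 168 142  63  47  50  47]
150 [162 170] [ 47  47  49  45  46  45  48  48  47  45  66 163 248 254 254 254 254 253
 201 175 150  81  51  49  46  46  47  46  46  47]
250 [158 166] [ 47  43  46  45  49  53 102 228 254 255 255 255 253 198 176 161 123  61
  47  49  45  42  49  47  49  48  47  49  48  45]
400 [152 159] [218 254 254 254 254 252 209 181 168 124  56  44  47  48  46  48  50  46
  42  47  47  48  45  43  49  47  47  45  48  48]
500 [146 154] [254 250 193 166 142  78  50  45  46  44  46  46  48  44  43  45  43  44
  44  43  49  41  47  45  44  48  45  48  46  47]
wipes [[0.67156573 0.37823984]]
bottle [[0.42090411 0.38023575]]
brush [[ 0.41339234 -0.4085377 ]]
green [[ 0.36205906 -0.14228521]] [[ 0.45619913 -0.10458648]
 [ 0.44709545 -0.19253787]
 [ 0.27047769 -0.17597038]
 [ 0.27946407 -0.08708578]]
```

View pics/crop0.png

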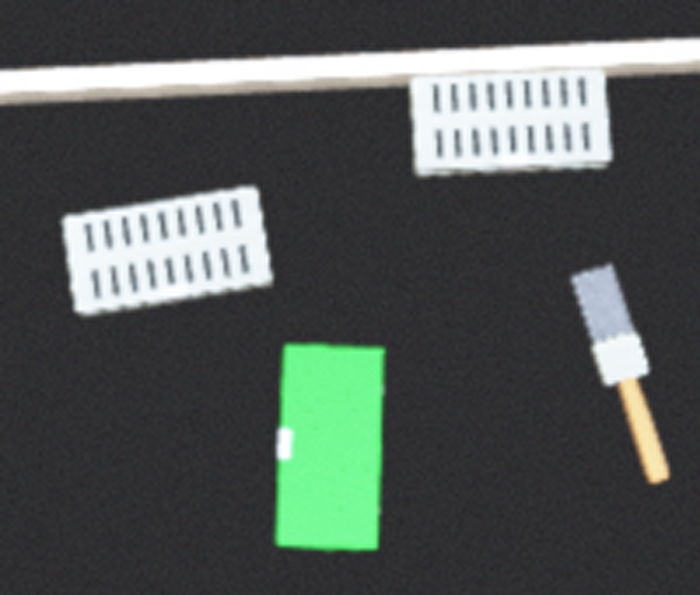

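The crop shows the steel askew cassette at left (165,250 in the crop) and the twin touching the upstand at (510,122). The green look-alike stands clear. Now the upstand line.

```bash
cat >> h.py <<'E'
def wallline(p):
    f=cv2.GaussianBlur(p['frame'],(0,0),.6).astype(float).mean(2); foot=[];top=[]
    for c in list(range(135,295,3))+list(range(365,465,3)):
        r0=int(round(170-(c-50)*.0467)); col=f[r0-8:r0+14,c]
        def cross(v,start):
            for i in range(start,len(col)-1):
                if col[i]>=v>col[i+1]: return r0-8+i+(col[i]-v)/(col[i]-col[i+1])
        k=int(np.argmax(col))
        a=cross(215,k); b=cross(105,k)
        if a and b: top.append((c,a)); foot.append((c,b))
    out=[]
    for pts,z in ((foot,0),(top,.04)):
        w=unproj(p,np.array(pts),z)
        k,b=np.polyfit(w[:,1],w[:,0],1)
        r=w[:,0]-np.polyval((k,b),w[:,1]); g=abs(r)<2*r.std()
        k,b=np.polyfit(w[g,1],w[g,0],1); out.append((k,b,r.std()))
    return out
E
python3 - <<'E'
from h import *
pt=get_image('top')
for k,b,s in wallline(pt): print('x=%.4f y + %.4f  ang(y axis dir)=%.2f res %.4f'%(k,b,-np.degrees(np.arctan(k)),s))
print('parked far side x at mid', .6576+.045*1)
# verify overlay
ps=get_image('scene')
for d in silhouettes('parked',ps)+silhouettes('cassette',ps):
    print(d['confidence'],d['box'])
d=max([d for d in silhouettes('parked',ps)],key=lambda d:d['confidence'])
print(fit([(ps,d['pixels'].astype(float))],[.6576,-.3278,-.02]))
E
```

```text
x=0.0191 y + 0.7102  ang(y axis dir)=-1.09 res 0.0002
x=0.0192 y + 0.7080  ang(y axis dir)=-1.10 res 0.0007
parked far side x at mid 0.7026
0.6 [90.5, 309.6, 95.9, 57.8]
0.56 [238.6, 277.1, 81.0, 55.6]
0.85 [324.1, 208.8, 71.6, 48.3]
0.79 [245.3, 192.3, 51.1, 47.2]
(array([-1.52758519,  0.95071852,  5.04962963]), np.float64(1.0))
```

```bash
cat > go.py <<'E'
import sys
from h import *
s=observe(); R=np.array(s['tool_rot']); p=np.array(s['position'])
def st():
    print('t',round(s['time_s'],2),'pos',np.round(p,4),'yang',round(np.degrees(np.arctan2(R[1,1],R[0,1])),2),'F',np.round(s['ft_force'],1),'grip',round(s['grip_width'],4))
st()
if len(sys.argv)>3:
    t=np.array([float(v) for v in sys.argv[1:4]]); print('slide',np.round(R.T@(t-p),4))
    if len(sys.argv)>4: 
        print('roll',round(-np.radians(float(sys.argv[4])-np.degrees(np.arctan2(R[1,1],R[0,1]))),4))
E
python3 go.py .455 -.010 .23 88.9
```

```text
t 1.5 pos [0.1926 0.5151 0.2313] yang 69.5 F [0.8 0.7 0.2] grip 0.0855
slide [-0.4297 -0.4     0.0013]
roll -0.3386
```

```bash
python3 -m crank '{"slide":[[-0.02,-0.02,0],[-0.05,-0.046,0],[-0.08,-0.075,0],[-0.11,-0.103,0],[-0.14,-0.13,0],[-0.17,-0.158,0],[-0.2,-0.186,0],[-0.23,-0.214,0]],"roll":[0,0,0,0,0,0,0,0],"grip":[0.05,0.05,0.05,0.05,0.05,0.05,0.05,0.05]}' 40; python3 go.py .455 -.010 .23 88.9
```

```text
time_s: 2.3
position: [0.3335, 0.2327, 0.2315]
tool_rot: [[-0.937, 0.35, 0.001], [0.35, 0.937, 0.0], [-0.0, 0.0, -1.0]]
ft_force: [0.7, 0.1, 0.2]
grip_width: 0.0498
t 2.3 pos [0.3335 0.2327 0.2315] yang 69.51 F [0.7 0.1 0.2] grip 0.0498
slide [-0.1987 -0.1848  0.0015]
roll -0.3384
```

```bash
python3 -m crank '{"slide":[[-0.03,-0.028,0],[-0.06,-0.056,0],[-0.09,-0.084,0],[-0.12,-0.112,0],[-0.15,-0.14,0.02],[-0.175,-0.163,0.05],[-0.199,-0.185,0.08],[-0.199,-0.185,0.11]],"roll":[0,-0.08,-0.16,-0.24,-0.3,-0.338,-0.338,-0.338],"grip":[0.05,0.05,0.05,0.05,0.05,0.05,0.05,0.05]}'; python3 go.py .455 -.010 .010 88.9
```

```text
time_s: 3.1
position: [0.4565, -0.0119, 0.1203]
tool_rot: [[-1.0, 0.023, 0.002], [0.023, 1.0, -0.001], [-0.002, -0.001, -1.0]]
ft_force: [0.1, -0.0, 0.0]
grip_width: 0.0499
t 3.1 pos [ 0.4565 -0.0119  0.1203] yang 88.67 F [ 0.1 -0.   0. ] grip 0.0499
slide [0.0018 0.002  0.1103]
roll -0.004
```

```bash
python3 -m crank '{"slide":[[0,0.002,0.03],[0,0.002,0.06],[0,0.002,0.085],[0,0.002,0.1],[0,0.002,0.11],[0,0.002,0.11],[-0.005,0.002,0.11],[-0.01,0.002,0.11]],"roll":[-0.004,-0.004,-0.004,-0.004,-0.004,-0.004,-0.004,-0.004],"grip":[0.05,0.05,0.05,0.05,0.05,0.05,0.05,0.05]}'; python3 -c "
from h import *
cv2.imwrite('pics/s1.png',get_image('scene')['frame'][120:300,200:440,::-1].repeat(3,0).repeat(3,1))"; python3 go.py .6 -.004 .01 88.9
```

```text
time_s: 3.9
position: [0.4657, -0.0072, 0.0122]
tool_rot: [[-1.0, 0.016, 0.002], [0.016, 1.0, -0.0], [-0.002, -0.0, -1.0]]
ft_force: [0.7, -0.3, -0.4]
grip_width: 0.0505
t 3.95 pos [ 0.4666 -0.0073  0.0122] yang 89.09 F [ 0.7 -1.1 -0.1] grip 0.05
slide [-0.1333  0.0054  0.0026]
roll 0.0034
```

View pics/s1.png

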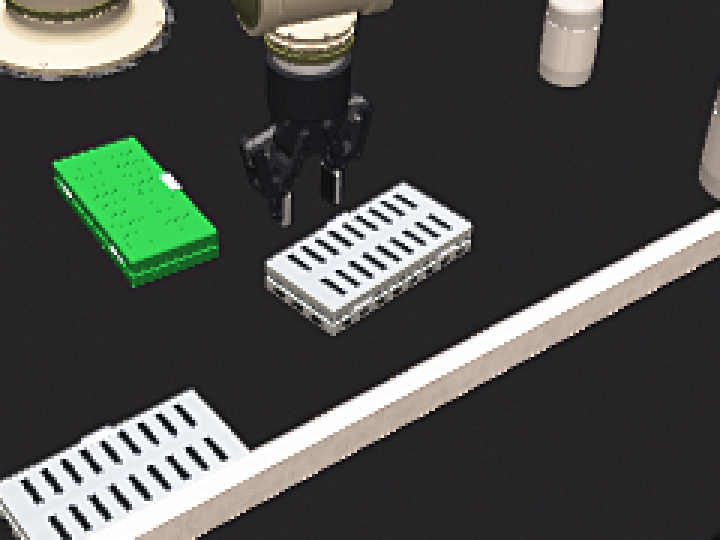

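The fingers (crop 285-335,200) stand behind the near long side of the cassette, clear of the green one. Pushing towards the upstand.

```bash
python3 -m crank '{"slide":[[-0.01,0.003,0],[-0.02,0.004,0],[-0.026,0.004,0],[-0.032,0.004,0],[-0.038,0.004,0],[-0.044,0.004,0],[-0.05,0.004,0],[-0.056,0.004,0]],"roll":[0.003,0.003,0.003,0.003,0.003,0.003,0.003,0.003],"grip":[0.05,0.05,0.05,0.05,0.05,0.05,0.05,0.05]}'; python3 -m crank '{"slide":[[-0.006,0,0],[-0.012,0,0],[-0.018,0,0],[-0.024,0,0],[-0.03,0,0],[-0.036,0,0],[-0.042,0,0],[-0.048,0,0]],"roll":[0,0,0,0,0,0,0,0],"grip":[0.05,0.05,0.05,0.05,0.05,0.05,0.05,0.05]}';  python3 - <<'E'
from h import *
p=get_image('top'); a=p['frame'][140:310,180:380]; cv2.imwrite('pics/t2.png',cv2.resize(a[:,:,::-1],None,fx=3.5,fy=3.5,interpolation=cv2.INTER_CUBIC))
E
python3 go.py .608 -.004 .012 88.9
```

```text
time_s: 4.75
position: [0.52, -0.0035, 0.0112]
tool_rot: [[-1.0, 0.018, -0.003], [0.018, 1.0, 0.001], [0.003, 0.001, -1.0]]
ft_force: [-5.6, 1.2, 4.9]
grip_width: 0.0501
time_s: 5.55
position: [0.5693, -0.0048, 0.0112]
tool_rot: [[-1.0, 0.019, 0.0], [0.019, 1.0, -0.0], [-0.0, -0.0, -1.0]]
ft_force: [-1.9, 0.4, -1.8]
grip_width: 0.05
t 5.6 pos [ 0.5703 -0.0049  0.0114] yang 88.92 F [ 0.4  0.  -0.6] grip 0.0503
slide [-0.0377  0.0017 -0.0006]
roll 0.0004
```

View pics/t2.png

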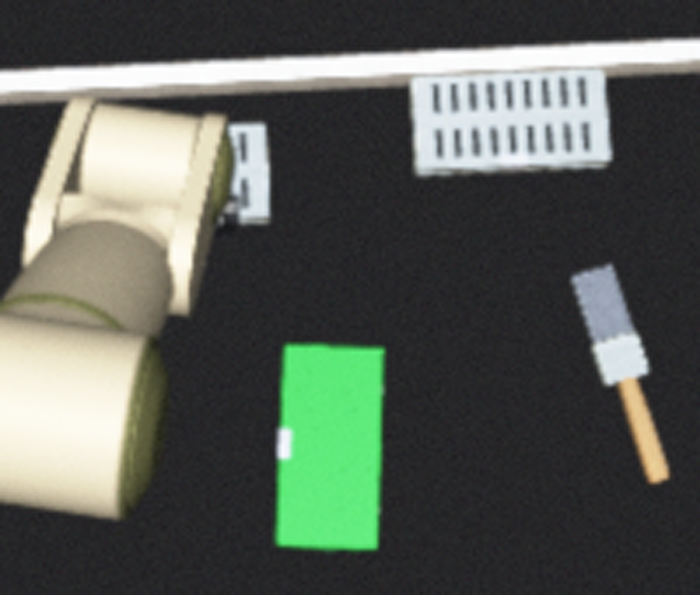

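The cassette is aligned and moving towards the upstand, its right end showing at crop (250,170). Continuing.

```bash
python3 -m crank '{"slide":[[-0.005,0,0],[-0.01,0,0],[-0.015,0,0],[-0.02,0,0],[-0.024,0,0],[-0.028,0,0],[-0.031,0,0],[-0.034,0,0]],"roll":[0,0,0,0,0,0,0,0],"grip":[0.05,0.05,0.05,0.05,0.05,0.05,0.05,0.05]}'; python3 -m crank '{"slide":[[-0.0005,0,0],[-0.001,0,0],[-0.0015,0,0],[-0.002,0,0],[-0.0025,0,0],[-0.003,0,0],[-0.0035,0,0],[-0.004,0,0]],"roll":[0,0,0,0,0,0,0,0],"grip":[0.05,0.05,0.05,0.05,0.05,0.05,0.05,0.05]}'
python3 - <<'E'
from h import *
p=get_image('scene'); a=p['frame'][120:300,200:440]; cv2.imwrite('pics/s3.png',cv2.resize(a[:,:,::-1],None,fx=3.3,fy=3.3,interpolation=cv2.INTER_CUBIC))
E
python3 go.py
```

```text
time_s: 6.4
position: [0.6029, -0.0054, 0.0114]
tool_rot: [[-1.0, 0.019, -0.0], [0.019, 1.0, 0.0], [0.0, 0.0, -1.0]]
ft_force: [-4.5, -0.5, 2.0]
grip_width: 0.0499
time_s: 7.2
position: [0.6068, -0.0055, 0.0113]
tool_rot: [[-1.0, 0.019, -0.0], [0.019, 1.0, 0.0], [0.0, 0.0, -1.0]]
ft_force: [-5.5, -0.2, 2.8]
grip_width: 0.0498
t 7.25 pos [ 0.6069 -0.0055  0.0114] yang 88.92 F [-4.7 -0.1  3.4] grip 0.05
```

View pics/s3.png

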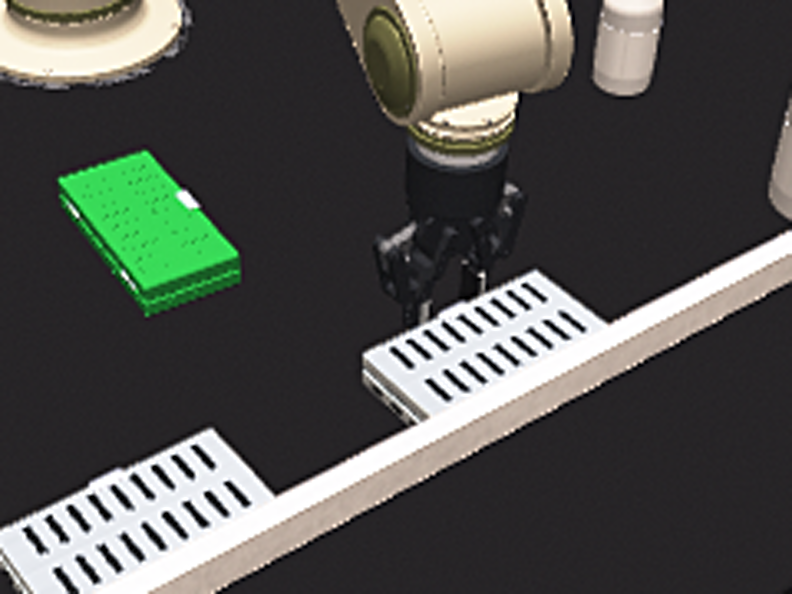

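The cassette is all but at the upstand (crop 480,350). The force still reads plain sliding friction, so I'll press on gently until contact.

```bash
python3 -m crank '{"slide":[[-0.0005,0,0],[-0.001,0,0],[-0.0015,0,0],[-0.002,0,0],[-0.002,0,0],[-0.002,0,0],[-0.002,0,0],[-0.002,0,0]],"roll":[0,0,0,0,0,0,0,0],"grip":[0.05,0.05,0.05,0.05,0.05,0.05,0.05,0.05]}'; python3 go.py
```

```text
time_s: 8.05
position: [0.6081, -0.0055, 0.0114]
tool_rot: [[-1.0, 0.019, -0.002], [0.019, 1.0, 0.0], [0.002, 0.0, -1.0]]
ft_force: [-8.0, 0.5, 5.5]
grip_width: 0.05
t 8.05 pos [ 0.6081 -0.0055  0.0114] yang 88.93 F [-8.   0.5  5.5] grip 0.05
```

```bash
python3 -m crank '{"slide":[[-0.0005,0,0],[-0.001,0,0],[-0.0015,0,0],[-0.0015,0,0],[-0.0015,0,0],[-0.0015,0,0],[-0.0015,0,0],[-0.0015,0,0]],"roll":[0,0,0,0,0,0,0,0],"grip":[0.05,0.05,0.05,0.05,0.05,0.05,0.05,0.05]}'; python3 go.py
```

```text
time_s: 8.85
position: [0.6082, -0.0054, 0.0113]
tool_rot: [[-1.0, 0.019, -0.005], [0.019, 1.0, 0.0], [0.005, 0.0, -1.0]]
ft_force: [-15.4, -0.3, 10.3]
grip_width: 0.05
t 8.85 pos [ 0.6082 -0.0054  0.0113] yang 88.93 F [-15.4  -0.3  10.3] grip 0.05
```

It is against the upstand: force rises with no movement. Now I'll back off, lift and go round to the left short end, turning the jaws square to the wall.

```bash
python3 -m crank '{"slide":[[0.01,0,0],[0.03,0,0],[0.04,0,-0.03],[0.04,0,-0.07],[0.04,0.03,-0.1],[0.04,0.07,-0.1],[0.04,0.11,-0.1],[0.04,0.15,-0.1]],"roll":[0,0,0,0,0.13,0.26,0.4,0.54],"grip":[0.05,0.05,0.05,0.05,0.03,0.03,0.03,0.03]}'; python3 go.py .666 .15 .11 -1.1
python3 - <<'E'
from h import *
print(np.round(observe()['q'],1))
pt=get_image('top'); 
for nm,ut,q0 in [('cass',(228,190),[.664,-.005,-.02]),('park',(326,175),[.6576,-.3278,-.02])]:
    d=near(pt,['cassette','parked'],ut)
    if d: q,f=fit([(pt,d['pixels'].astype(float))],q0); print(nm,np.round(q,4),round(f,3),d['confidence'],d['box'])
a=pt['frame'][100:310,80:380]; cv2.imwrite('pics/t4.png',cv2.resize(a[:,:,::-1],None,fx=2.6,fy=2.6,interpolation=cv2.INTER_CUBIC))
E
```

```text
time_s: 9.65
position: [0.5741, 0.1467, 0.1118]
tool_rot: [[-0.845, 0.536, 0.003], [0.536, 0.845, 0.0], [-0.003, 0.002, -1.0]]
ft_force: [0.0, -0.0, 0.4]
grip_width: 0.0302
t 9.65 pos [0.5741 0.1467 0.1118] yang 57.62 F [ 0.  -0.   0.4] grip 0.0302
slide [-0.0758  0.052   0.0021]
roll 1.0249
[  2.9  32.   77.8   0.   70.  -54.7]
cass [ 0.6641 -0.0114 -0.0286] 0.028 0.77 [228.4, 180.4, 55.8, 26.1]
park [ 0.6574 -0.3283 -0.0201] 0.048 0.95 [326.8, 176.7, 54.6, 27.8]
```

View pics/t4.png

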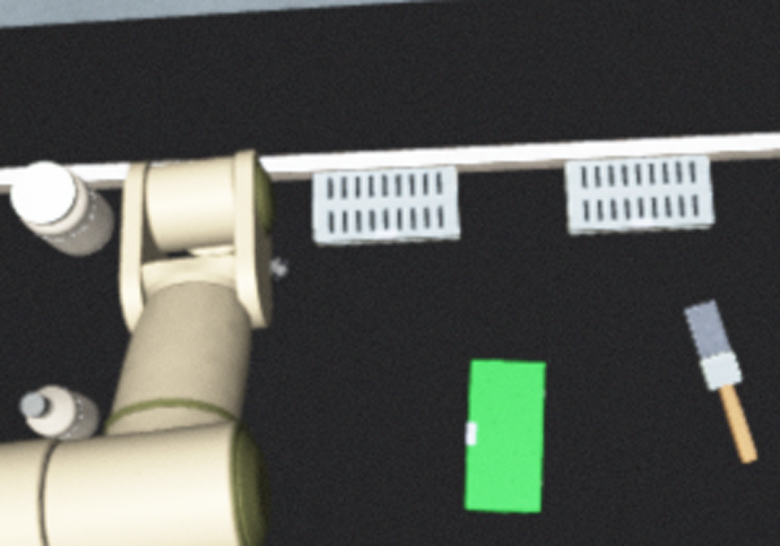

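The cassette lies flat along the upstand (crop 385,205), with a gap of about 137 mm to the twin.

```bash
python3 -m crank '{"slide":[[-0.01,0.006,0],[-0.02,0.012,0],[-0.03,0.02,0],[-0.04,0.028,0],[-0.05,0.036,0],[-0.06,0.042,0],[-0.07,0.048,0],[-0.076,0.052,0]],"roll":[0.13,0.26,0.39,0.52,0.65,0.78,0.91,1.025],"grip":[0.03,0.03,0.03,0.03,0.03,0.03,0.03,0.03]}'; python3 go.py .666 .120 .012 -1.1
```

```text
time_s: 10.7
position: [0.6664, 0.1471, 0.1112]
tool_rot: [[0.019, 1.0, 0.001], [1.0, -0.019, -0.0], [-0.0, 0.001, -1.0]]
ft_force: [-0.3, -0.2, -0.6]
grip_width: 0.0299
t 10.7 pos [0.6664 0.1471 0.1112] yang -1.1 F [-0.3 -0.2 -0.6] grip 0.0299
slide [-0.0271  0.      0.0992]
roll -0.0
```

```bash
python3 -m crank '{"slide":[[0,0,0.03],[-0.01,0,0.06],[-0.02,0,0.085],[-0.027,0,0.099],[-0.035,0,0.099],[-0.042,0,0.099],[-0.048,0,0.099],[-0.053,0,0.099]],"roll":[0,0,0,0,0,0,0,0],"grip":[0.03,0.03,0.03,0.03,0.03,0.03,0.03,0.03]}'
python3 - <<'E'
from h import *
p=get_image('scene'); a=p['frame'][120:300,240:480]; cv2.imwrite('pics/s5.png',cv2.resize(a[:,:,::-1],None,fx=3.3,fy=3.3,interpolation=cv2.INTER_CUBIC))
E
python3 go.py
```

```text
time_s: 11.5
position: [0.6651, 0.0954, 0.0137]
tool_rot: [[0.013, 1.0, 0.002], [1.0, -0.013, -0.0], [-0.0, 0.002, -1.0]]
ft_force: [1.0, 0.2, 0.7]
grip_width: 0.0297
t 11.55 pos [0.665  0.0948 0.0134] yang -0.77 F [ 0.7 -0.1  0.6] grip 0.03
```

View pics/s5.png

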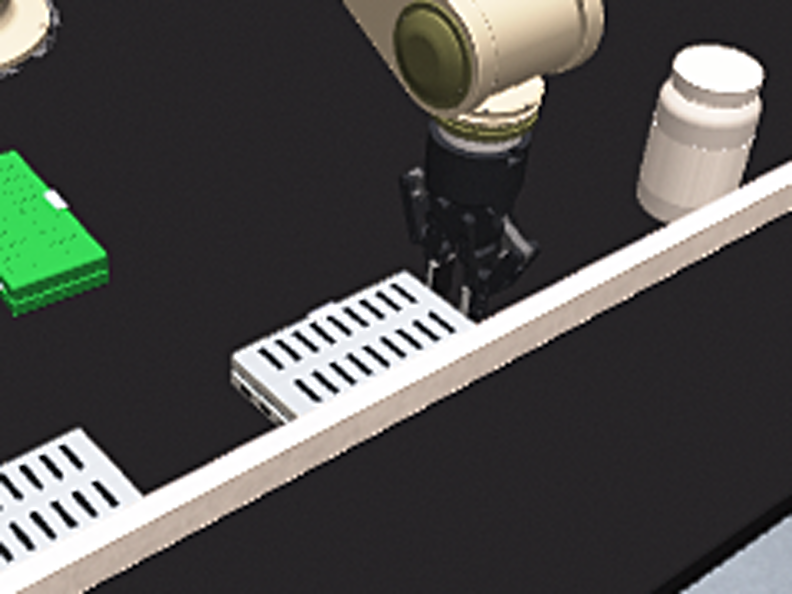

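The fingers are down beside the left short end (crop 450,290), just short of touching and clear of the upstand. Pushing along it.

```bash
python3 -m crank '{"slide":[[-0.005,0,0],[-0.012,0,0],[-0.019,0,0],[-0.026,0,0],[-0.033,0,0],[-0.04,0,0],[-0.047,0,0],[-0.054,0,0]],"roll":[0,0,0,0,0,0,0,0],"grip":[0.03,0.03,0.03,0.03,0.03,0.03,0.03,0.03]}';python3 -m crank '{"slide":[[-0.007,0,0],[-0.014,0,0],[-0.021,0,0],[-0.028,0,0],[-0.035,0,0],[-0.042,0,0],[-0.048,0,0],[-0.053,0,0]],"roll":[0,0,0,0,0,0,0,0],"grip":[0.03,0.03,0.03,0.03,0.03,0.03,0.03,0.03]}'
cat > look.py <<'E'
import sys
from h import *
p=get_image('top'); a=p['frame'][140:240,180:380]; cv2.imwrite('pics/'+sys.argv[1]+'t.png',cv2.resize(a[:,:,::-1],None,fx=4,fy=4,interpolation=cv2.INTER_CUBIC))
ps=get_image('scene'); b=ps['frame'][170:340,170:400]; cv2.imwrite('pics/'+sys.argv[1]+'s.png',cv2.resize(b[:,:,::-1],None,fx=3.4,fy=3.4,interpolation=cv2.INTER_CUBIC))
E
python3 look.py a6;python3 go.py
```

```text
time_s: 12.35
position: [0.6636, 0.0429, 0.013]
tool_rot: [[0.012, 1.0, 0.0], [1.0, -0.012, 0.002], [0.002, 0.0, -1.0]]
ft_force: [-2.1, 6.8, 4.0]
grip_width: 0.0298
time_s: 13.15
position: [0.6626, -0.0097, 0.0129]
tool_rot: [[0.013, 1.0, -0.001], [1.0, -0.013, 0.002], [0.002, -0.001, -1.0]]
ft_force: [-3.6, 8.0, 5.0]
grip_width: 0.0301
t 13.25 pos [ 0.6627 -0.0104  0.0128] yang -0.74 F [-2.   3.7  1.3] grip 0.0295
```

View pics/a6t.png

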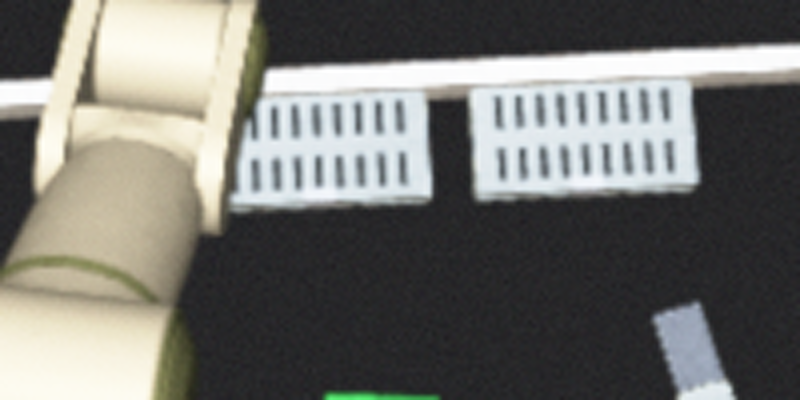

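View pics/a6s.png

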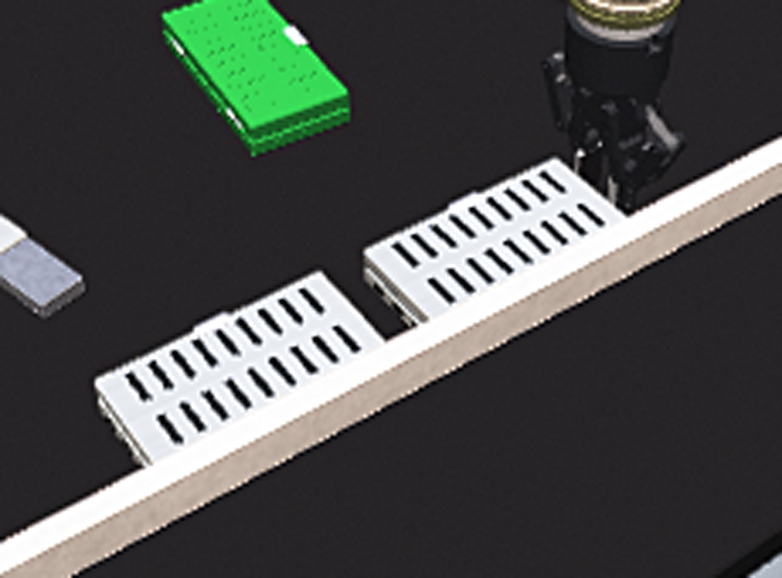

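The cassette is sliding flat along the upstand. The gap to the twin (top crop columns 432 to 471) is about 31 mm.

```bash
python3 -m crank '{"slide":[[-0.004,0,0],[-0.008,0,0],[-0.012,0,0],[-0.016,0,0],[-0.019,0,0],[-0.022,0,0],[-0.0245,0,0],[-0.0265,0,0]],"roll":[0,0,0,0,0,0,0,0],"grip":[0.03,0.03,0.03,0.03,0.03,0.03,0.03,0.03]}'; python3 look.py a7;python3 go.py
cat > gap.py <<'E'
from h import *
pt=get_image('top'); ps=get_image('scene')
f=cv2.cvtColor(pt['frame'],cv2.COLOR_RGB2GRAY)
print(f[176:186,280:306].mean(0).astype(int))
d=near(pt,['cassette','parked'],(326,176))
if d: q,e=fit([(pt,d['pixels'].astype(float))],[.6576,-.3278,-.02]); print('park',np.round(q,4),round(e,3),d['box'])
E
python3 gap.py
```

```text
time_s: 14.05
position: [0.6622, -0.036, 0.0128]
tool_rot: [[0.012, 1.0, -0.001], [1.0, -0.012, 0.002], [0.002, -0.001, -1.0]]
ft_force: [-2.6, 7.9, 4.9]
grip_width: 0.0302
t 14.15 pos [ 0.6622 -0.0364  0.0128] yang -0.72 F [-2.   6.3  4.3] grip 0.03
[226 227 201 131 170 222 227 205 143 153 210 227 228 228 225 186  70  60
 155 223 230 230 230 226 193 130]
park [ 0.6575 -0.328  -0.0193] 0.035 [325.8, 177.0, 57.5, 30.6]
```

View pics/a7t.png

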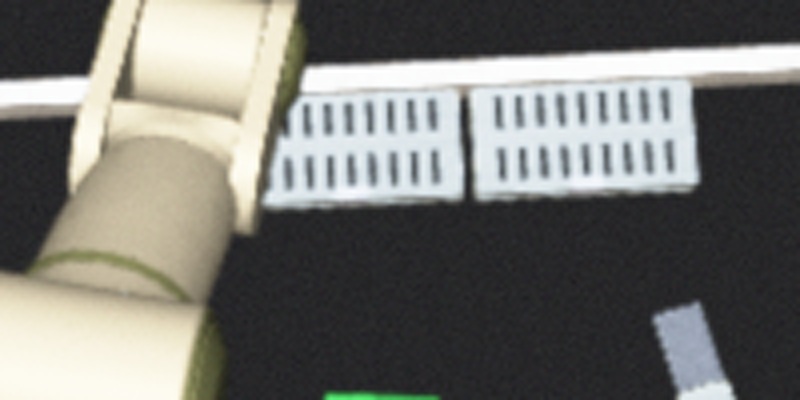

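View pics/a7s.png

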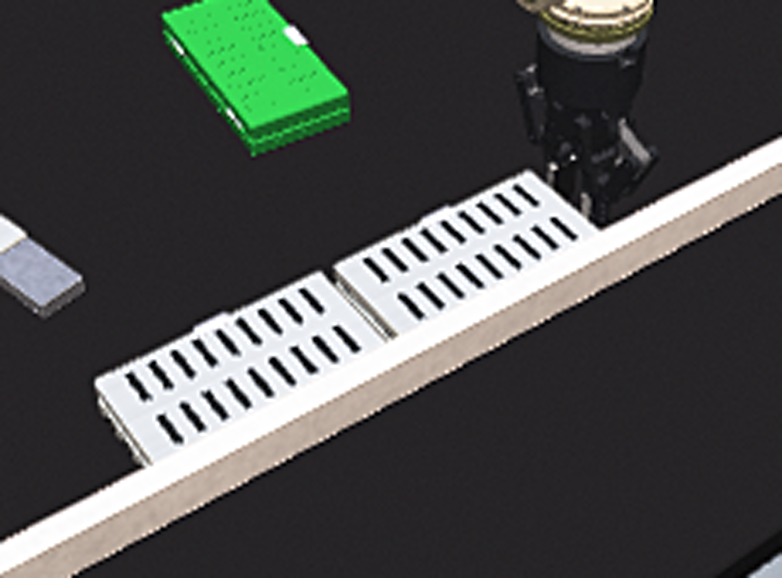

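About 6 mm of gap is left (top crop columns 463 to 473), and the twin hasn't moved. Creeping on.

```bash
python3 -m crank '{"slide":[[-0.0005,0,0],[-0.001,0,0],[-0.0015,0,0],[-0.002,0,0],[-0.0025,0,0],[-0.003,0,0],[-0.0035,0,0],[-0.004,0,0]],"roll":[0,0,0,0,0,0,0,0],"grip":[0.03,0.03,0.03,0.03,0.03,0.03,0.03,0.03]}'; python3 gap.py; python3 go.py
```

```text
time_s: 15.15
position: [0.6622, -0.04, 0.0127]
tool_rot: [[0.012, 1.0, -0.001], [1.0, -0.012, 0.002], [0.002, -0.001, -1.0]]
ft_force: [-2.6, 8.2, 4.5]
grip_width: 0.0298
[178 226 227 204 137 165 218 227 207 148 145 202 227 228 228 227 194  88
 154 222 230 230 230 225 193 131]
park [ 0.6576 -0.3278 -0.0226] 0.054 [326.0, 177.2, 54.7, 30.4]
t 15.35 pos [ 0.6622 -0.0401  0.0127] yang -0.71 F [-2.1  7.   4.1] grip 0.0302
```

```bash
python3 -m crank '{"slide":[[-0.0003,0,0],[-0.0006,0,0],[-0.0009,0,0],[-0.0012,0,0],[-0.0015,0,0],[-0.0018,0,0],[-0.002,0,0],[-0.0022,0,0]],"roll":[0,0,0,0,0,0,0,0],"grip":[0.03,0.03,0.03,0.03,0.03,0.03,0.03,0.03]}'; python3 gap.py; python3 go.py
```

```text
time_s: 16.15
position: [0.6621, -0.0422, 0.0127]
tool_rot: [[0.012, 1.0, -0.001], [1.0, -0.012, 0.002], [0.002, -0.001, -1.0]]
ft_force: [-3.2, 7.4, 4.6]
grip_width: 0.0302
[138 192 227 224 191 131 183 226 227 202 132 169 221 228 228 228 215 167
 162 223 230 230 230 226 194 132]
park [ 0.6581 -0.3278 -0.0087] 0.052 [325.5, 178.9, 54.4, 30.6]
t 16.35 pos [ 0.6622 -0.0422  0.0127] yang -0.71 F [-2.6  7.   4. ] grip 0.0298
```

```bash
python3 -m crank '{"slide":[[-0.0002,0,0],[-0.0004,0,0],[-0.0006,0,0],[-0.0008,0,0],[-0.001,0,0],[-0.0012,0,0],[-0.0012,0,0],[-0.0012,0,0]],"roll":[0,0,0,0,0,0,0,0],"grip":[0.03,0.03,0.03,0.03,0.03,0.03,0.03,0.03]}'; python3 gap.py; python3 look.py a8; python3 go.py
```

```text
time_s: 17.15
position: [0.6621, -0.0434, 0.0127]
tool_rot: [[0.012, 1.0, -0.001], [1.0, -0.012, 0.002], [0.002, -0.001, -1.0]]
ft_force: [-2.4, 6.7, 4.8]
grip_width: 0.03
[132 177 225 228 205 142 164 216 227 211 154 144 200 226 229 228 227 198
 169 222 230 230 230 225 193 133]
park [ 0.6574 -0.3279 -0.0157] 0.043 [326.5, 175.6, 56.3, 30.8]
t 17.45 pos [ 0.6621 -0.0434  0.0128] yang -0.71 F [-2.4  8.7  4.6] grip 0.0301
```

View pics/a8t.png

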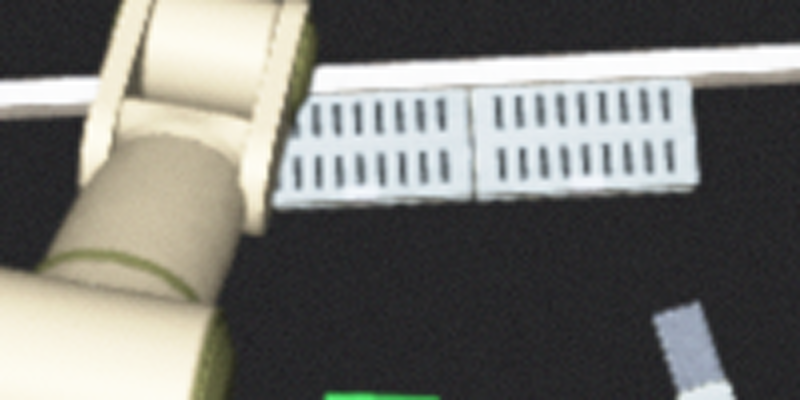

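View pics/a8s.png

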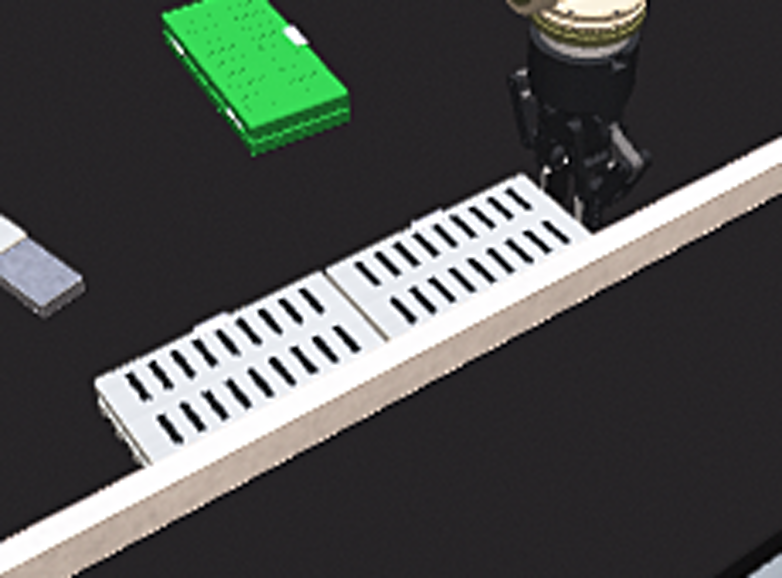

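Now only a hairline (top crop 472, scene crop 355,305). One more small creep, watching for contact force.

```bash
python3 -m crank '{"slide":[[-0.0002,0,0],[-0.0004,0,0],[-0.0006,0,0],[-0.0008,0,0],[-0.0008,0,0],[-0.0008,0,0],[-0.0008,0,0],[-0.0008,0,0]],"roll":[0,0,0,0,0,0,0,0],"grip":[0.03,0.03,0.03,0.03,0.03,0.03,0.03,0.03]}'; python3 gap.py; python3 go.py
```

```text
time_s: 18.25
position: [0.6621, -0.0442, 0.0127]
tool_rot: [[0.012, 1.0, -0.001], [1.0, -0.012, 0.002], [0.002, -0.001, -1.0]]
ft_force: [-2.5, 7.3, 4.3]
grip_width: 0.0299
[144 166 217 227 212 157 144 200 226 219 178 134 186 226 228 228 227 200
 178 224 230 230 230 225 194 131]
park [ 0.6583 -0.328  -0.0039] 0.044 [325.9, 175.2, 54.5, 35.7]
t 18.45 pos [ 0.6621 -0.0442  0.0127] yang -0.71 F [-2.7  7.8  5.8] grip 0.0304
```

```bash
python3 -m crank '{"slide":[[-0.0002,0,0],[-0.0004,0,0],[-0.0006,0,0],[-0.0006,0,0],[-0.0006,0,0],[-0.0006,0,0],[-0.0006,0,0],[-0.0006,0,0]],"roll":[0,0,0,0,0,0,0,0],"grip":[0.03,0.03,0.03,0.03,0.03,0.03,0.03,0.03]}'; python3 gap.py; python3 go.py
```

```text
time_s: 19.25
position: [0.6621, -0.0447, 0.0127]
tool_rot: [[0.012, 1.0, -0.001], [1.0, -0.012, 0.002], [0.002, -0.001, -1.0]]
ft_force: [-2.8, 7.5, 5.2]
grip_width: 0.0299
[155 152 206 227 216 169 135 190 226 224 193 128 178 225 229 229 227 208
 194 226 230 230 230 226 193 130]
park [ 0.6579 -0.3289 -0.0162] 0.091 [327.0, 176.9, 53.0, 31.1]
t 19.45 pos [ 0.6621 -0.0448  0.0127] yang -0.72 F [-2.4  6.9  4. ] grip 0.0299
```

```bash
python3 -m crank '{"slide":[[-0.0002,0,0],[-0.0004,0,0],[-0.0006,0,0],[-0.0006,0,0],[-0.0006,0,0],[-0.0006,0,0],[-0.0006,0,0],[-0.0006,0,0]],"roll":[0,0,0,0,0,0,0,0],"grip":[0.03,0.03,0.03,0.03,0.03,0.03,0.03,0.03]}'; python3 gap.py; python3 go.py
```

```text
time_s: 20.25
position: [0.662, -0.0454, 0.0127]
tool_rot: [[0.012, 1.0, -0.001], [1.0, -0.012, 0.002], [0.002, -0.001, -1.0]]
ft_force: [-3.6, 7.8, 5.3]
grip_width: 0.0298
[168 138 192 227 224 190 130 181 226 227 201 129 169 222 228 228 227 219
 214 227 230 230 229 226 192 131]
park [ 0.6573 -0.3282 -0.0194] 0.089 [327.0, 176.4, 55.7, 28.9]
t 20.45 pos [ 0.6621 -0.0454  0.0128] yang -0.71 F [-2.5  7.7  5.3] grip 0.0303
```

```bash
python3 -m crank '{"slide":[[-0.0001,0,0],[-0.0002,0,0],[-0.0003,0,0],[-0.0004,0,0],[-0.0005,0,0],[-0.0005,0,0],[-0.0005,0,0],[-0.0005,0,0]],"roll":[0,0,0,0,0,0,0,0],"grip":[0.03,0.03,0.03,0.03,0.03,0.03,0.03,0.03]}'; python3 gap.py; python3 go.py
```

```text
time_s: 21.25
position: [0.6621, -0.0458, 0.0128]
tool_rot: [[0.012, 1.0, -0.001], [1.0, -0.012, 0.002], [0.002, -0.001, -1.0]]
ft_force: [-2.5, 7.1, 4.2]
grip_width: 0.0298
[186 136 188 227 227 198 131 175 226 228 204 138 157 213 227 228 228 224
 220 225 230 230 230 226 194 131]
park [ 0.6571 -0.3296 -0.0106] 0.035 [326.0, 177.7, 57.2, 31.6]
t 21.45 pos [ 0.6621 -0.0458  0.0127] yang -0.71 F [-3.7  7.4  4.8] grip 0.0302
```

The gap is below what the picture resolves. I'll back off, lift and look at it clear of the arm.

```bash
python3 -m crank '{"slide":[[0.005,0,0],[0.02,0,0],[0.04,0,0],[0.05,0,-0.03],[0.05,0,-0.07],[0.07,-0.02,-0.11],[0.1,-0.06,-0.14],[0.14,-0.1,-0.15]],"roll":[0,0,0,0,0,0,0,0],"grip":[0.03,0.03,0.03,0.03,0.03,0.03,0.03,0.03]}';  cat > fin.py <<'E'
import sys
from h import *
from scipy.ndimage import label
pt=get_image('top'); ps=get_image('scene')
for k,b,s in wallline(pt)[:0]: pass
# bright-mask of the steel pair below the wall, rectify top plane z=.032
W=800;sc=2000.
ys=np.linspace(.0,-.45,901); xs=np.linspace(.73,.59,281)
Y,X=np.meshgrid(ys,xs); uv=proj(pt,np.c_[X.ravel(),Y.ravel(),np.full(X.size,.032)]).astype(np.float32)
r=cv2.remap(pt['frame'],uv[:,0].reshape(X.shape),uv[:,1].reshape(X.shape),cv2.INTER_CUBIC)
cv2.imwrite('pics/'+sys.argv[1]+'r.png',cv2.resize(r[:,:,::-1],(800,249)))
g=cv2.GaussianBlur(r,(0,0),2).astype(float).mean(2)
# near edge of each: top-lid edge bright->dark going toward robot
for nm,a,b in (('cass',-.075,-.225),('park',-.255,-.405)):
    P=[]
    for j in np.where((ys<a)&(ys>b))[0][::6]:
        col=g[:,j]; i=np.where((xs[:-1]<.635)&(col[:-1]>=140)&(col[1:]<140))[0]
        if len(i): P.append((ys[j],xs[i[-1]]))
    P=np.array(P); k,c=np.polyfit(P[:,0],P[:,1],1); print(nm,'near edge slope deg %.2f x(at y=-.2378) %.4f n %d'%(-np.degrees(np.arctan(k)),k*-.2378+c,len(P)))
for x in (.645,.655,.675):
    row=r[np.abs(xs-x)<.003].astype(float).mean((0,2)); j=(ys<-.22)&(ys>-.255); print(x,row[j][::3].astype(int))
    e=row>120; print('ends y',ys[np.where(e)[0][[0,-1]]])
b=ps['frame'][170:340,170:400]; cv2.imwrite('pics/'+sys.argv[1]+'s.png',cv2.resize(b[:,:,::-1],None,fx=3.4,fy=3.4,interpolation=cv2.INTER_CUBIC))
E
python3 fin.py b1; python3 go.py .56 -.13 .13 88.9
```

```text
time_s: 22.25
position: [0.5748, 0.0841, 0.1616]
tool_rot: [[0.014, 1.0, 0.005], [1.0, -0.014, -0.001], [-0.001, 0.005, -1.0]]
ft_force: [1.0, 1.5, -0.3]
grip_width: 0.0298
cass near edge slope deg -0.86 x(at y=-.2378) 0.6118 n 50
park near edge slope deg -1.69 x(at y=-.2378) 0.6119 n 50
0.645 [218 231 229 229 228 228 228 227 225 223 221 223 228 233 234 232 232 232
 231 231 229 228 215]
ends y [-0.057  -0.4175]
0.655 [221 226 227 227 226 225 226 225 217 206 194 188 196 215 231 232 230 230
 230 231 231 230 229]
ends y [-0.0565 -0.418 ]
0.675 [199 217 229 231 229 229 228 229 228 221 212 200 191 197 215 229 230 229
 229 229 230 229 222]
ends y [-0.056  -0.4175]
t 22.35 pos [0.5719 0.0875 0.1615] yang -0.5 F [-0.  -0.2  0.8] grip 0.0298
slide [-0.2176 -0.0101  0.0313]
roll -1.5602
```

View pics/b1r.png

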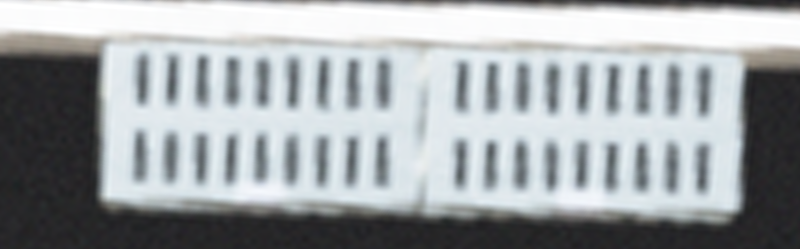

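View pics/b1s.png

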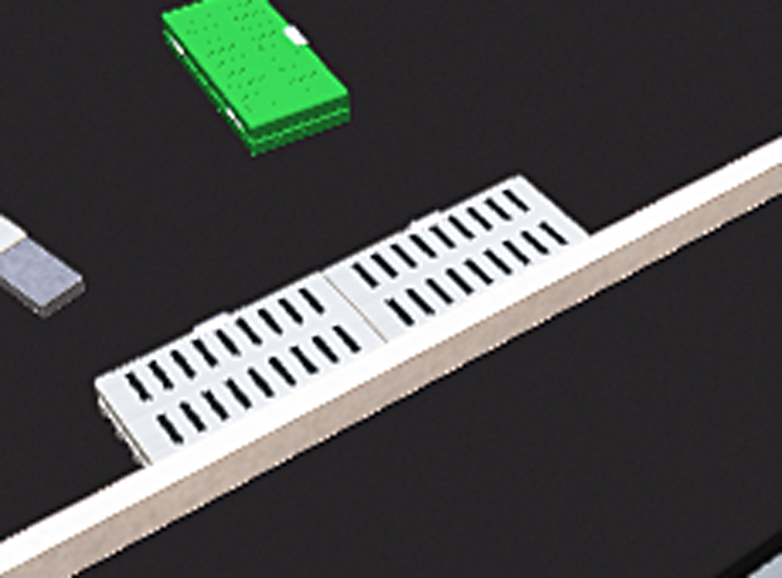

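The pair now forms one row: the ends span 361 mm and the seam is a hairline (rectified 425,125). The edge slope reads about -0.9° against the upstand's -1.1°. I'll give one gentle, square press on the long side to make sure it is flat.

```bash
python3 -m crank '{"slide":[[-0.02,-0.01,0],[-0.05,-0.016,0],[-0.08,-0.018,0],[-0.11,-0.018,0],[-0.14,-0.018,0],[-0.17,-0.018,0],[-0.2,-0.018,0],[-0.235,-0.018,0]],"roll":[-0.13,-0.26,-0.39,-0.52,-0.65,-0.78,-0.91,-1.04],"grip":[0.05,0.05,0.05,0.05,0.05,0.05,0.05,0.05]}'; python3 go.py .56 -.148 .012 88.9
```

```text
time_s: 23.15
position: [0.554, -0.152, 0.1588]
tool_rot: [[-0.859, 0.512, -0.0], [0.512, 0.859, -0.0], [0.0, -0.0, -1.0]]
ft_force: [1.0, 0.2, 0.7]
grip_width: 0.0503
t 23.15 pos [ 0.554  -0.152   0.1588] yang 59.2 F [1.  0.2 0.7] grip 0.0503
slide [-0.0031  0.0065  0.1468]
roll -0.5184
```

```bash
python3 -m crank '{"slide":[[-0.003,0.006,0],[-0.003,0.006,0.02],[-0.003,0.006,0.05],[-0.003,0.006,0.08],[-0.003,0.006,0.11],[-0.003,0.006,0.135],[-0.003,0.006,0.147],[-0.003,0.006,0.147]],"roll":[-0.13,-0.26,-0.39,-0.518,-0.518,-0.518,-0.518,-0.518],"grip":[0.05,0.05,0.05,0.05,0.05,0.05,0.05,0.05]}'; python3 go.py .6055 -.148 .012 88.9
```

```text
time_s: 23.95
position: [0.5591, -0.1474, 0.0107]
tool_rot: [[-1.0, 0.026, -0.002], [0.026, 1.0, 0.001], [0.002, 0.001, -1.0]]
ft_force: [-0.2, 0.2, 1.4]
grip_width: 0.0501
t 23.95 pos [ 0.5591 -0.1474  0.0107] yang 88.54 F [-0.2  0.2  1.4] grip 0.0501
slide [-0.0464  0.0005 -0.0014]
roll -0.0064
```

```bash
python3 -m crank '{"slide":[[-0.008,0,0],[-0.018,0,0],[-0.027,0,0],[-0.034,0,0],[-0.038,0,0],[-0.041,0,0],[-0.042,0,0],[-0.042,0,0]],"roll":[0,0,0,0,0,0,0,0],"grip":[0.05,0.05,0.05,0.05,0.05,0.05,0.05,0.05]}'; python3 go.py .6055 -.148 .012 88.9
```

```text
time_s: 24.75
position: [0.6014, -0.1489, 0.0119]
tool_rot: [[-1.0, 0.026, -0.0], [0.026, 1.0, 0.0], [0.0, 0.0, -1.0]]
ft_force: [-1.2, 0.3, -0.4]
grip_width: 0.05
t 24.75 pos [ 0.6014 -0.1489  0.0119] yang 88.52 F [-1.2  0.3 -0.4] grip 0.05
slide [-0.004   0.001  -0.0001]
roll -0.0066
```

```bash
python3 -m crank '{"slide":[[0,0,0],[-0.001,0,0],[-0.002,0,0],[-0.003,0,0],[-0.0035,0,0],[-0.004,0,0],[-0.0045,0,0],[-0.005,0,0]],"roll":[-0.0066,-0.0066,-0.0066,-0.0066,-0.0066,-0.0066,-0.0066,-0.0066],"grip":[0.05,0.05,0.05,0.05,0.05,0.05,0.05,0.05]}'; python3 go.py
```

```text
time_s: 25.55
position: [0.6053, -0.1489, 0.012]
tool_rot: [[-1.0, 0.019, -0.003], [0.019, 1.0, 0.0], [0.003, 0.0, -1.0]]
ft_force: [-8.6, -0.5, 5.1]
grip_width: 0.0501
t 25.55 pos [ 0.6053 -0.1489  0.012 ] yang 88.9 F [-8.6 -0.5  5.1] grip 0.0501
```

```bash
python3 -m crank '{"slide":[[-0.0005,0,0],[-0.001,0,0],[-0.0013,0,0],[-0.0013,0,0],[-0.0013,0,0],[-0.0013,0,0],[-0.0013,0,0],[-0.0013,0,0]],"roll":[0,0,0,0,0,0,0,0],"grip":[0.05,0.05,0.05,0.05,0.05,0.05,0.05,0.05]}'; python3 -m crank '{"slide":[[0.005,0,0],[0.02,0,0],[0.04,0,0],[0.045,0,-0.03],[0.045,0,-0.07],[0.045,0.03,-0.11],[0.045,0.07,-0.14],[0.045,0.12,-0.15]],"roll":[0,0,0,0,0,0,0,0],"grip":[0.05,0.05,0.05,0.05,0.05,0.05,0.05,0.05]}'; python3 -m crank '{"slide":[[0,0.03,0],[0,0.06,0],[0,0.09,0],[0,0.12,0],[0,0.14,0],[0,0.14,0],[0,0.14,0],[0,0.14,0]],"roll":[0,0,0,0,0,0,0,0],"grip":[0.05,0.05,0.05,0.05,0.05,0.05,0.05,0.05]}'; python3 fin.py b2
python3 - <<'E'
from h import *
pt=get_image('top'); cv2.imwrite('pics/b2top.png',pt['frame'][:,:,::-1])
E
python3 go.py
```

```text
time_s: 26.35
position: [0.6053, -0.1489, 0.012]
tool_rot: [[-1.0, 0.019, -0.006], [0.019, 1.0, 0.001], [0.006, 0.001, -1.0]]
ft_force: [-13.5, -1.7, 8.2]
grip_width: 0.0499
time_s: 27.15
position: [0.5664, -0.029, 0.1653]
tool_rot: [[-1.0, 0.021, 0.007], [0.021, 1.0, -0.002], [-0.007, -0.001, -1.0]]
ft_force: [1.3, 0.4, -1.0]
grip_width: 0.0503
time_s: 27.95
position: [0.5679, 0.11, 0.1618]
tool_rot: [[-1.0, 0.02, 0.0], [0.02, 1.0, -0.0], [-0.0, -0.0, -1.0]]
ft_force: [0.7, 0.0, 0.0]
grip_width: 0.0497
cass near edge slope deg -0.88 x(at y=-.2378) 0.6119 n 50
park near edge slope deg -1.67 x(at y=-.2378) 0.6119 n 50
0.645 [220 232 229 229 229 228 228 226 223 221 221 223 228 234 234 231 230 231
 231 232 230 229 216]
ends y [-0.057  -0.4175]
0.655 [222 227 227 226 226 226 226 224 217 207 196 189 196 215 230 231 230 231
 231 231 230 229 228]
ends y [-0.0565 -0.418 ]
0.675 [202 217 229 230 228 229 228 230 228 221 211 198 189 195 214 229 230 229
 229 229 231 230 222]
ends y [-0.0565 -0.418 ]
t 28.1 pos [0.5679 0.11   0.1618] yang 88.83 F [ 0.   0.4 -0.9] grip 0.0502
```

View pics/b2r.png

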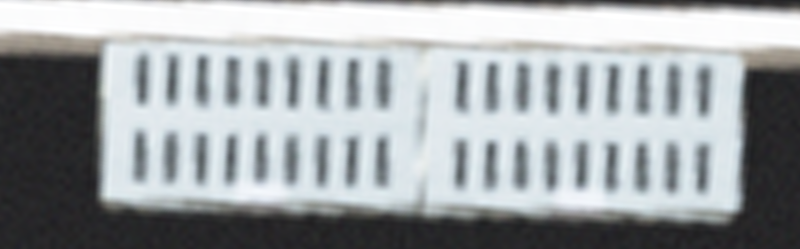

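View pics/b2s.png

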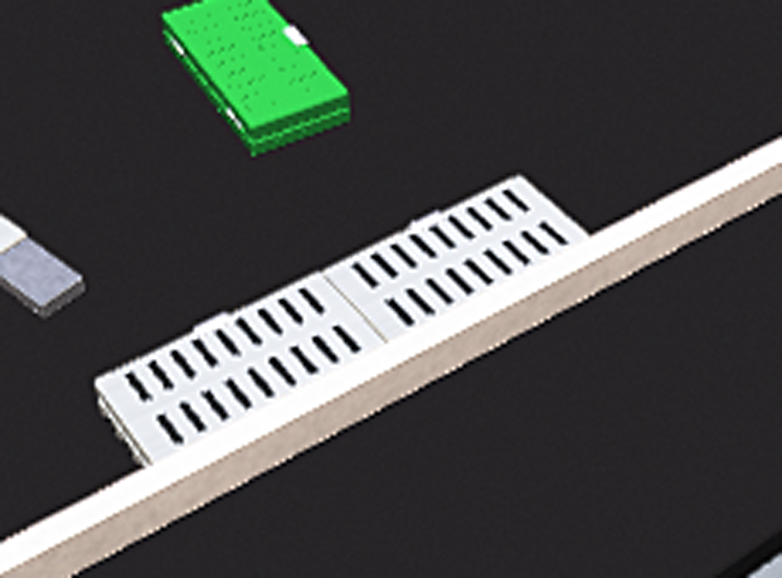

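View pics/b2top.png

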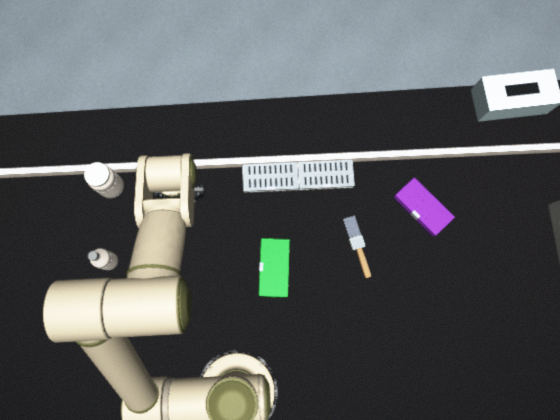

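The pictures show the two cassettes in one row against the upstand (top 298,175) with a hairline seam. The canister, bottle, brush, green and purple items stand where they were, and the arm is clear. Handing in.

```bash
python3 -c "
from rig import *
print(close_job())"
```

```text
the job is handed in; nothing more can be done
None
```

The steel cassette now lies flat against the upstand, end to end with its twin, and I handed the job in at about 28 s. I pushed it square to the upstand with two fingertips, then slid it along to the twin from its left end. A light press of about 14 N on its long side finished the job, and I backed the arm off. It was only slid, never gripped or lifted.

**Last checks**
- **Upstand:** under the final press the force rose and the tool did not move. It stopped at the position expected for a cassette flat against the wall.
- **Gap to the twin:** the two ends span about 361 mm against 2 × 180 mm, so the gap is at most about 1 mm. The push force showed no clear jump at contact, so "all but touching" is the safer claim.
- **Twin and the rest:** the twin's left-end lid pattern stayed put through the whole push. By eye, the canister, bottle, brush and the green and purple look-alikes are where they were.

**Disagreement:** the edge fits in the top picture gave slopes of -0.9° for the cassette and -1.7° for the twin, while the upstand is at -1.1°. The cassette's reading did not change with the final press, and its near edge lines up with the twin's at the seam. I put the difference down to picture noise.

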